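# Eject a stuck sample tray with the release pin

## Robot

A 6-joint arm with a two-finger parallel gripper is mounted at the origin on the work surface. World frame = base frame: x ahead of the robot, y to its left, z up, the work surface at z = 0. Lengths are in mm, angles in rad, forces in N, time in s.
With the tool pointing down it reaches from about 375 to 825 mm from the base axis. Payload 5.5 kg.
Tool frame: the origin (TCP) lies at the very end of the fingers, on their centre line; the grasp point (between the pads) lies 19 mm behind it; z points along the fingers, x is the direction in which the jaws open and shut, and the axes are right-handed (so a half turn about z gives the same grasp; the last joint's range is limited). The gripper opens to 85 mm and grips with 20 to 120 N. Pads are 22 mm wide; open, the fingers measure 114 mm over their backs; the gripper's body (76 mm by 85 mm) begins 54 mm behind the grasp point. The pads swing forward as they close: fully open they stand 13 mm farther back than shut.
Start: joints at [-1.151, 0.314, -0.047, 1.21, 0, 1.571], TCP at [244.543, -547.899, 193.999] pointing down, gripper open.
Joint ranges: [-2.67, 2.67], [-0.69, 1.73], [-1.03, 1.25], [-2.08, 2.16], [-1.42, 1.45], [-3.14, 3.14]. Speed limits (rad/s): [2.39, 2.39, 3.01, 3.14, 3.14, 3.14].

## Interface

Orientations are given as a rotation vector (axis times angle).
In Python, from rig import status, get_image, workorder, finder gives the robot as it stands. The module is installed in compiled form; this text tells all that it offers.
- The arm moves only by the tool move_arm, never from a script. Its argument "commands" is a list of rows, each a list of 3 entries, a list of its own where there are three numbers: the shift along the tool's x, y, z normalised to -1 to 1, where 1 is 0.25 m, then the turn, a rotation vector about the tool's x, y, z normalised to -1 to 1, where 1 is 90 degrees, then the gripper's target within -1 to 1 (fully open at 1, half-way at 0, shut at -1). A call has exactly 5 rows; each row shifts and turns the commanded pose from where the row before left it, along the tool's axes as they then stand; what a row does not reach is not made up. A row lasts 1/12 s, in which the tool goes at most 41.7 mm and 7.16 degrees, less where a joint would pass 70% of its speed; a pose out of reach is approached as far as the arm can. A call with a number of a shift or a turn outside -1 to 1 is refused whole. A call with a gripper value outside its range is refused whole. The fingers move at their own pace and stop on an object; "squeeze" is the grip in N (left out, the last holds). Time passes only in rows, so rows that do not move let the fingers close, or fill a call up. It gives the time, the measured TCP pose, the force and the opening at its end, in the units of the state.
- status.get_obs(): the state, without advancing time (a new reading comes with each control period).
- get_image(name): name is "side" or "top" or "wrist"; returns a dict with "color" (400x640x3 uint8, red, green, blue), "fx", "fy", "cx", "cy" (pixels), "R" (3x3) and "t" (3): a world point X has camera coordinates R X + t; the wrist camera has in their place "tool_from_camera" (4x4, takes a point from camera to tool coordinates, whose origin is the TCP and whose axes are the tool frame's). Camera axes: x right, y down, z forward; pixel columns grow to the right and rows downward; lengths in mm; the calibration is good to about 2 mm. A picture is of the moment at which its call begins: read the wrist's pose just before it. There is no depth.
- workorder.job_done(): hands the job in, once; it reports no verdict.
Trained networks look in a picture, given as the dict that the camera call returned (one of the last four; its "shot" number tells which), for a name from the list of things; names that differ only in an ending like _2 or _b are one class to them, and where a whole thing is asked for, a point or a joint stands for the part that bears it (a point fixed in the world has none). Each returns a list of dicts, best first, with "p" (0 to 1); they miss things now and then, are a little off and sometimes report something else, mostly with a low value. They report only what shows in the picture. A call takes as long as a camera call.
- finder.spot_in(query, picture): "xy" ([column, row] in pixels, amid what is visible of it).
- finder.landmark_of(query, picture): "xy" ([column, row] in pixels: a listed point, or the origin of a listed thing).
The state is a dict: "clock": time; "joint_pos": joint angles; "qvel": joint speeds; "joint_torque": joint torques, N m; "tool_pos": TCP position; "eef_rot": TCP orientation; "wrist_force": force on the tool from outside, world axes, zero at the start; "ft_torque": the same for the moment, N m; "opening": opening from 0.0 (shut) to 1.0 (fully open).
Only numpy, scipy, OpenCV 4.12 (cv2) and the standard library are available. Lean on these libraries where they do the work, as an engineer would, in place of code of your own. Each camera call takes 0.05 s, during which the arm holds its last target.

## Task

The sample tray of the white analyser is locked shut. Touching the analyser with the pin alone, get it out: take the blue-handled release pin from its stand, reach through the orange-framed slot in the analyser's top, feel for the hidden spring latch and press it gently, without ramming the pin, until the tray comes all the way out. Then stand the pin back in its stand, let go, and leave the bottle, brass weight and blue case where they are.

Things in the scene. Friction and masses are not known exactly. Their poses are not given: they have to be found in the camera images.
- pin: The release pin, about 50 g, stands upright in the stand at the start. Blue square handle 14 x 14 mm, 64 mm tall, over a round steel shank 5 mm thick and 42 mm long with a chamfered tip. Origin: centre of the handle's underside (where the shank starts); z points up along the handle, x and y square to the handle's flats.
- pin_tip (a point): The tip of the pin's shank, 42 mm below the pin's origin along its z axis.
- stand: Grey block 60 x 60 x 45 mm, fixed to the bench, with a vertical round hole 10 mm wide right through its centre. Origin: centre of its underside, z up. With the pin home, the handle's underside rests on the block's top, 45 mm above this origin.
- analyser: White bench analyser, fixed, 220 mm (its x) x 200 mm (its y) x 95 mm high. A low screen hump, 14 mm high and 60 x 170 mm, stands on top, centred 75 mm towards +x. The grey tray is in the face that looks to its -x and comes out that way, its middle 38 mm above the bench. Origin: centre of its underside, z up.
- slot (a point): Centre of the mouth of the access slot in the analyser's flat top, 95 mm above the bench; axes are those of the analyser. The slot goes straight down through a 4 mm cover, 9 mm wide along x and 24 mm long along y, framed in flat orange. More than 20 N between pin and analyser damages it.
- web_mid (a point): Point 14 mm straight below the slot's mouth, in the plane of a hidden springy web that closes the slot from below (gives about 1 mm per 4 N, at most 6 mm, and releases nothing). The web has one 10 mm wide gap; the gap's middle lies anywhere within 6 mm either side of this point along the analyser's y. It cannot be seen, only felt.
- latch_zone (a point): Point 20 mm below the slot's mouth. The latch pad fills the web's gap, its top 3 to 9 mm under the web's top (17 to 23 mm below the mouth), wherever the gap is. It starts to give at about 3 N and stiffens by 0.9 N per mm; after 5 mm of travel (about 8 N) it frees the tray, at 8 mm it meets a hard stop.
- tray (a joint): How far the tray is out: 0 m shut and locked, 0.05 m fully out. Once the latch lets go a damped spring drives it out by itself in about 1.5 s; if the latch is let up before the tray has come out about 12 mm it may stick. The tray needs no pulling.
- bottle: Amber bottle with white cap, 48 mm wide and 85 mm high, standing loose. Origin: centre of its underside. A bystander.
- weight: Brass calibration weight with a knob, 32 mm wide and 50 mm high, standing loose. Origin: centre of its underside. A bystander.
- case: Blue plastic spectacle-lens case 90 x 60 x 30 mm, lying loose. Origin: centre of its underside. A bystander.

How it is judged:
By the outcome, as a careful person would: the job done as asked, in the order asked, and still so for the second after the job is handed in, with the robot touching nothing.
It also fails if it takes over 64 s, if anything falls off the work surface, if the arm or the gripper's body presses on something with over 40 N, if the wrist force passes 120 N, or if a joint passes its speed limit or range.

## Working session

There is one attempt and no reset: what is moved stays moved. The work goes in short steps, Python scripts to look and compute and a tool call to move; the robot and the scene stay as the last step left them, time stands still between calls to the robot, and variables do not carry over. Pictures are saved under pics/ and viewed, and the job is handed in when it is done.

Besides the shell and the picture viewer there is one more tool, called after "Call:" as name([rows], argument=value, ...), one row to a line, values as JSON. move_arm: Moves the arm, as the interface text tells. Scaled input: -1 to 1 covers 0.25 m each way for a shift and 90 degrees each way for a turn. Its arguments: {"type":"object","properties":{"commands":{"type":"array"},"squeeze":{"type":"number"}},"required":["commands"]}

```bash
mkdir -p pics
cat > h.py <<'E'
import numpy as np,cv2
from scipy.spatial.transform import Rotation as Ro
from rig import status,get_image,workorder,finder
def save(im,n): cv2.imwrite(f'pics/{n}.png',im['color'][:,:,::-1])
def proj(im,X):
    c=np.array(im['R'])@np.array(X,float)+np.array(im['t']).ravel(); return np.array([im['fx']*c[0]/c[2]+im['cx'],im['fy']*c[1]/c[2]+im['cy']])
def plane(im,uv,z):
    R=np.array(im['R']);t=np.array(im['t']).ravel()
    C=-R.T@t; d=R.T@np.array([(uv[0]-im['cx'])/im['fx'],(uv[1]-im['cy'])/im['fy'],1]); return C+d*(z-C[2])/d[2]
def wristRT(im,o):
    T=np.eye(4);T[:3,:3]=Ro.from_rotvec(np.array(o['eef_rot']).ravel()).as_matrix();T[:3,3]=np.array(o['tool_pos'])
    W=np.linalg.inv(T@np.array(im['tool_from_camera'])); im=dict(im); im['R']=W[:3,:3];im['t']=W[:3,3]; return im
def tri(ims,uvs):
    A=[];b=[]
    for im,uv in zip(ims,uvs):
        R=np.array(im['R']);t=np.array(im['t']).ravel();C=-R.T@t
        d=R.T@np.array([(uv[0]-im['cx'])/im['fx'],(uv[1]-im['cy'])/im['fy'],1]);d/=np.linalg.norm(d)
        P=np.eye(3)-np.outer(d,d);A.append(P);b.append(P@C)
    return np.linalg.lstsq(np.vstack(A),np.hstack(b),rcond=None)[0]
E
python3 - <<'E'
from h import *
o=status.get_obs();print(o)
a=get_image('side');b=get_image('top');save(a,'s0');save(b,'t0')
for n in ['pin','pin_tip','stand','analyser','slot','bottle','weight','case','tray']:
    for k,im in (('side',a),('top',b)):
        try: print(n,k,'L',[(np.round(r['xy'],1).tolist(),round(r['p'],2)) for r in finder.landmark_of(n,im)[:2]],'S',[(np.round(r['xy'],1).tolist(),round(r['p'],2)) for r in finder.spot_in(n,im)[:2]] if n not in('slot',) else '')
        except Exception as e: print(n,k,e)
for im in(a,b): print(im['fx'],im['cx'],im['cy'],-np.array(im['R']).T@np.array(im['t']).ravel())
E
```

```text
{'clock': 0.0, 'joint_pos': array([-1.15099119e+00,  3.14193963e-01, -4.80668597e-02,  1.21022141e+00,
        1.80090923e-05,  1.57081721e+00]), 'qvel': array([-0.00087392, -0.00106089,  0.00112277, -0.00059553, -0.00114276,
        0.00034564]), 'joint_torque': array([-6.28963880e-04, -5.39597976e+01,  3.39742827e+01,  1.93154375e-02,
       -1.47403107e-04, -4.96604912e-06]), 'tool_pos': array([ 244.29309867, -547.31027839,  193.15920894]), 'eef_rot': array([-2.63475239e+00,  1.70933328e+00,  2.20560928e-03]), 'wrist_force': array([-0.39970242,  0.23037366, -0.3834321 ]), 'ft_torque': array([-0.02298588, -0.06647849,  0.03803353]), 'opening': 1.0009711288283825}
pin side L [([332.4, 195.6], 0.54), ([254.4, 259.0], 0.36)] S [([334.1, 184.3], 0.62)]
pin top L [([400.1, 203.1], 0.66), ([237.3, 180.4], 0.48)] S [([402.9, 200.5], 0.56)]
pin_tip side L [] S [([334.1, 178.5], 0.55)]
pin_tip top L [] S []
stand side L [([336.4, 208.9], 0.81), ([297.6, 183.5], 0.72)] S [([335.3, 202.5], 0.93)]
stand top L [([395.1, 203.7], 0.56)] S [([399.5, 205.8], 0.6)]
analyser side L [([258.1, 285.4], 
[... 306 characters left out ...]
[([386.0, 152.1], 0.72)] S [([388.4, 146.2], 0.66)]
weight side L [([387.1, 257.0], 0.52)] S [([387.8, 249.0], 0.59)]
weight top L [([328.3, 274.7], 0.54)] S []
case side L [([297.6, 182.5], 0.65)] S [([298.6, 175.1], 0.66)]
case top L [([436.6, 148.9], 0.73), ([384.8, 148.9], 0.49)] S [([438.2, 145.5], 0.86)]
tray side it knows: analyser, bottle, case, latch_zone, pin, pin_tip, slot, stand, web_mid, weight
tray top it knows: analyser, bottle, case, latch_zone, pin, pin_tip, slot, stand, web_mid, weight
436.8670496946958 316.89452178753004 204.9756353898353 [279.01234098 770.086175   560.80441976]
391.4248815901641 319.2239486514122 202.02744494631733 [363.48160333 -36.47642864 965.67247668]
```

View pics/s0.png

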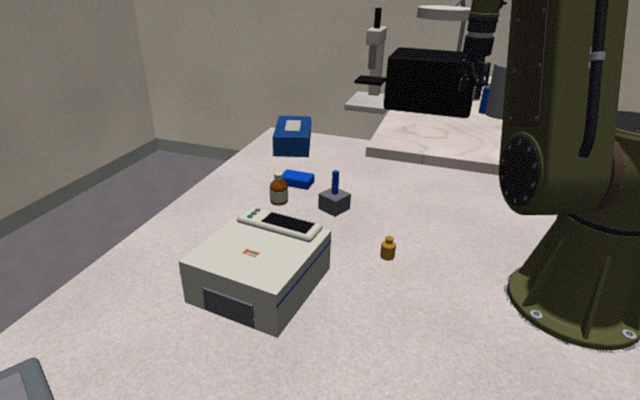

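View pics/t0.png

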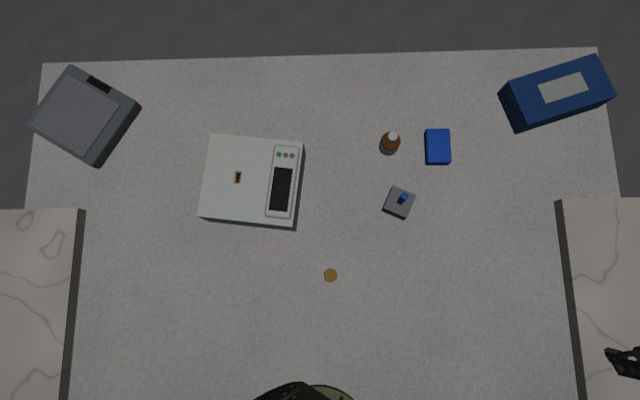

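Run:
```python
from h import *
a=get_image('side');b=get_image('top')
print('slot',plane(a,(249.4,255.5),95),plane(b,(237.7,177.5),95),tri([a,b],[(249.4,255.5),(237.7,177.5)]))
print('pin',plane(a,(332.4,195.6),45),plane(b,(400.1,203.1),45))
print('stand',plane(a,(336.4,208.9),0),plane(b,(395.1,203.7),0))
print('an',plane(a,(258.1,285.4),0),plane(b,(260.1,186.8),0))
print('bot',plane(a,(279.5,202.1),0),plane(b,(386,152.1),0))
print('wt',plane(a,(387,257),0),plane(b,(328.3,274.7),0))
print('case',plane(a,(297.6,182.5),0),plane(b,(436.6,148.9),0))
```

```text
slot [586.37959814 183.81447876  95.        ] [587.91805345 175.29415731  95.        ] [589.71127859 176.77276419  89.37042697]
pin [ 535.08333607 -189.09544412   45.        ] [ 529.74967574 -202.85841139   45.        ]
stand [ 526.43478212 -203.65871767    0.        ] [ 536.59660919 -198.51908162    0.        ]
an [588.51665523 150.81523514   0.        ] [586.82530753 140.47456341   0.        ]
bot [ 680.51284086 -186.32050176    0.        ] [ 671.13386027 -181.96899339    0.        ]
wt [362.51068805 -33.19156232   0.        ] [364.82601375 -28.84543443   0.        ]
case [ 676.64198105 -316.86893018    0.        ] [ 676.60026382 -310.80511972    0.        ]
```

Side: analyser with orange slot at (250,254), tray facing the camera, pin in its stand at (335,190), bottle (279,190), case (298,179), weight (388,249). Top agrees. Next I go over the pin for a wrist view.

```bash
cat >> h.py <<'E'
def Rt(o): return Ro.from_rotvec(np.array(o['eef_rot']).ravel())
def go(target,yaw=None,o=None,tilt=True):
    """shift in tool units; yaw = world angle of tool x axis (mod 180). prints shift and turn"""
    o=o or status.get_obs(); R=Rt(o); p=np.array(o['tool_pos'])
    d=R.inv().apply(np.array(target)-p)
    x=R.as_matrix()[:,0]; cy=np.degrees(np.arctan2(x[1],x[0]))
    print('pos',p.round(1),'yaw',round(cy,2),'F',np.array(o['wrist_force']).round(1),'op',round(float(o['opening']),3),'t',round(o['clock'],2))
    print('total shift units',(d/250).round(4))
    if yaw is not None:
        z=np.array([0,0,-1.]);xx=np.array([np.cos(np.radians(yaw)),np.sin(np.radians(yaw)),0]);M=np.column_stack([xx,np.cross(z,xx),z])
        rv=(R.inv()*Ro.from_matrix(M)).as_rotvec(); print('turn units',(rv/(np.pi/2)).round(4),'deg',np.degrees(rv).round(2))
E
python3 - <<'E'
from h import *
w=get_image('wrist');print(np.array(w['tool_from_camera']).round(3),w['fx'],w['cx'],w['cy'])
go([480,-220,230],-33+0); print(Rt(status.get_obs()).as_matrix().round(3))
E
```

```text
[[ 1.0000e+00  1.0000e-03 -1.0000e-03  1.0920e+00]
 [-0.0000e+00  9.5600e-01  2.9500e-01 -7.4970e+01]
 [ 1.0000e-03 -2.9500e-01  9.5600e-01 -1.7979e+02]
 [ 0.0000e+00  0.0000e+00  0.0000e+00  1.0000e+00]] 289.45415745136114 319.23700041509187 200.8441979285862
pos [ 244.5 -547.9  194. ] yaw -65.95 F [-0.2  0.5  0.1] op 1.002 t 1.75
total shift units [-0.8138 -1.3946 -0.1439]
turn units [-0.     -0.     -0.3661] deg [ -0.    -0.   -32.95]
[[ 0.408 -0.913  0.   ]
 [-0.913 -0.408  0.   ]
 [-0.    -0.    -1.   ]]
```

Call:
move_arm([
  [[-0.053,-0.107,-0.01],[0,0,0],1],
  [[-0.053,-0.107,-0.01],[0,0,0],1],
  [[-0.053,-0.107,-0.01],[0,0,0],1],
  [[-0.053,-0.107,-0.01],[0,0,0],1],
  [[-0.053,-0.107,-0.01],[0,0,0],1],
])

```text
clock: 2.17
tool_pos: [340.3, -431.8, 206.7]
eef_rot: [2.635, -1.71, 0.0]
wrist_force: [0.1, 0.0, 0.4]
opening: 1.0
```

Call:
move_arm([
  [[-0.053,-0.107,-0.01],[0,0,0],1],
  [[-0.053,-0.107,-0.01],[0,0,0],1],
  [[-0.053,-0.107,-0.01],[0,0,0],1],
  [[-0.053,-0.107,-0.01],[0,0,0],1],
  [[-0.053,-0.107,-0.01],[0,0,0],1],
])

```text
clock: 2.58
tool_pos: [435.6, -316.7, 219.3]
eef_rot: [-2.635, 1.71, -0.001]
wrist_force: [0.9, 0.5, -1.0]
opening: 1.0
```

Call:
move_arm([
  [[-0.053,-0.107,-0.01],[0,0,0],1],
  [[-0.053,-0.107,-0.01],[0,0,0],1],
  [[-0.053,-0.107,-0.01],[0,0,0],1],
  [[-0.053,-0.107,-0.01],[0,0,0],1],
  [[-0.02,-0.05,-0.01],[0,0,0],1],
])

```text
clock: 3.0
tool_pos: [522.1, -213.5, 231.7]
eef_rot: [-2.637, 1.706, -0.0]
wrist_force: [-0.6, 0.2, -0.9]
opening: 0.999
```

Run:
```python
from h import *
go([531,-201,230]);o=status.get_obs()
w=get_image('wrist');save(w,'w1');w=wristRT(w,o)
import pickle;pickle.dump(w,open('w1.pkl','wb'))
for n in ['pin','stand']:
  print(n,[(np.round(r['xy'],1).tolist(),round(r['p'],2)) for r in finder.landmark_of(n,w)[:2]])
```

```text
pos [ 522.1 -213.5  231.7] yaw -65.8 F [-0.6  0.2 -0.9] op 0.999 t 3.0
total shift units [-0.0311 -0.0529  0.0068]
pin [([314.5, 161.2], 0.59)]
stand [([314.7, 155.1], 0.98)]
```

View pics/w1.png

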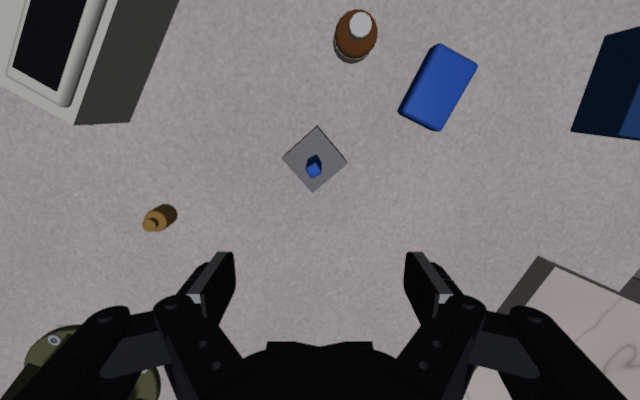

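Pin handle at about (314,167) on the grey stand with corners (317,126), (347,161), (313,192), (282,158); the case, bottle and weight are well clear. I'll fit the stand and the handle from an enlarged view.

Run:
```python
from h import *
import pickle
w=pickle.load(open('w1.pkl','rb'));c=w['color'][:,:,::-1]
cv2.imwrite('pics/w1c.png',cv2.resize(c[115:205,265:365],None,fx=6,fy=6,interpolation=cv2.INTER_CUBIC))
print('stand top',plane(w,(314.7,158.8),45))
for q in [(317,126),(347,161),(313,192),(282,158)]: print(plane(w,q,45).round(1))
print('pin',plane(w,(314.5,161.2),45))
f=c.astype(int);m=((f[:,:,0]>f[:,:,2]+35)).astype(np.uint8);m[:120]=0;m[200:]=0;m[:,:270]=0;m[:,360:]=0
ys,xs=np.nonzero(m);print(xs.min(),xs.max(),ys.min(),ys.max(),xs.mean(),ys.mean())
```

```text
stand top [ 536.3716862  -201.45483058   45.        ]
[ 574.4 -187.7   45. ]
[ 550.7 -240.    45. ]
[ 495.6 -217.1   45. ]
[ 520.3 -163.2   45. ]
pin [ 533.47502267 -202.46350367   45.        ]
306 321 156 177 313.3744855967078 166.96707818930042
```

View pics/w1c.png

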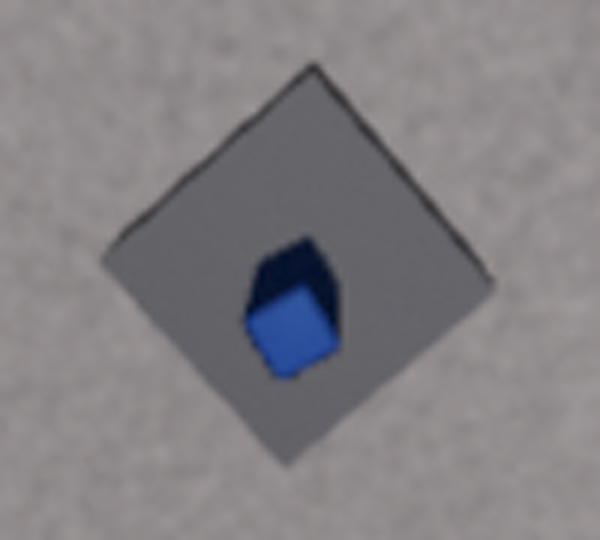

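Run:
```python
from h import *
import pickle
w=pickle.load(open('w1.pkl','rb'))
P=[]
for q in [(300,284),(341,345),(284,380),(246,318)]:
    P.append(plane(w,(q[0]/6+265-.4,q[1]/6+115-.4),109)[:2])
P=np.array(P);print(P.round(1),P.mean(0))
for i in range(4):
    d=P[(i+1)%4]-P[i];print(np.linalg.norm(d),np.degrees(np.arctan2(d[1],d[0]))%90)
S=[]
for q in [(313,66),(493,286),(287,466),(102,260)]:
    S.append(plane(w,(q[0]/6+265-.4,q[1]/6+115-.4),45)[:2])
S=np.array(S);print(S.round(1),S.mean(0))
for i in range(4):
    d=S[(i+1)%4]-S[i];print(np.linalg.norm(d),np.degrees(np.arctan2(d[1],d[0]))%90)
```

```text
[[ 542.8 -199.6]
 [ 535.9 -210.6]
 [ 526.  -204. ]
 [ 533.4 -193.4]] [ 534.5232974  -201.92632279]
13.009223669114789 57.82054779217073
11.939994412109657 56.20382990658092
12.955872328065242 54.880472535637146
11.273864977424976 56.466215111455654
[[ 574.7 -187.2]
 [ 549.1 -240.5]
 [ 494.9 -216.6]
 [ 520.2 -162.8]] [ 534.71744355 -201.75609608]
59.0866576714102 64.31930740261262
59.162405113893065 66.22416192027256
59.46230294730674 64.90511190748575
59.75892024992201 65.84779938238034
```

Run:
```python
from h import *
go([534.6,-201.8,231.7],-33.7);print(status.get_obs()['joint_pos'].round(3))
```

```text
pos [ 520.7 -215.9  231.6] yaw -65.84 F [-0.1 -0.2  0. ] op 0.998 t 3.15
total shift units [-0.0286 -0.0738 -0.0006]
turn units [ 3.000e-04 -2.000e-04 -3.571e-01] deg [ 3.000e-02 -2.000e-02 -3.214e+01]
[-3.930e-01  2.330e-01 -6.900e-02  1.269e+00 -1.000e-03  2.327e+00]
```

Call:
move_arm([
  [[-0.029,-0.074,0],[0,0,-0.072],1],
  [[0,0,0.0],[0,0,-0.072],1],
  [[0,0,0.0],[0,0,-0.071],1],
  [[0,0,0.0],[0,0,-0.071],1],
  [[0,0,0.0],[0,0,-0.071],1],
])

```text
clock: 3.57
tool_pos: [533.1, -203.5, 231.3]
eef_rot: [3.007, -0.908, -0.001]
wrist_force: [0.5, 0.4, -0.5]
opening: 0.997
```

Call:
move_arm([
  [[0,0,0.0],[0,0,0],0.6],
  [[0,0,0.1],[0,0,0],0.5],
  [[0,0,0.06],[0,0,0],0.3],
  [[0,0,0.0],[0,0,0],0.1],
  [[0,0,0.0],[0,0,0],0],
])

```text
clock: 3.98
tool_pos: [532.9, -202.6, 191.0]
eef_rot: [3.004, -0.919, -0.003]
wrist_force: [-0.3, 0.4, 0.3]
opening: 0.501
```

Run:
```python
from h import *
go([534.6,-201.8,70],-33.7);o=status.get_obs()
w=get_image('wrist');save(w,'w2');w=wristRT(w,o)
import pickle;pickle.dump(w,open('w2.pkl','wb'))
u=proj(w,[534.6,-201.8,109]);print(u,proj(w,[534.6,-201.8,45]))
x,y=u.astype(int);x0,y0=x-60,y-50
cv2.imwrite('pics/w2c.png',cv2.resize(w['color'][y0:y0+100,x0:x0+120,::-1],None,fx=6,fy=6,interpolation=cv2.INTER_CUBIC));print(x0,y0)
```

```text
pos [ 532.9 -202.6  191. ] yaw -34.0 F [-0.3  0.4  0.3] op 0.501 t 3.98
total shift units [ 0.0047 -0.0067  0.4838]
turn units [ 0.0005  0.0013 -0.0034] deg [ 0.04  0.11 -0.3 ]
[319.81873136 192.94345264] [319.89831842 177.98479299]
259 142
```

View pics/w2c.png

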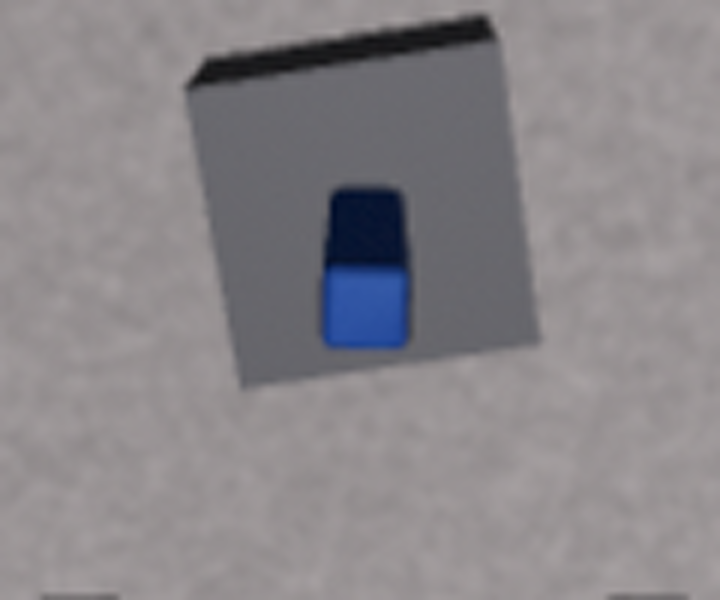

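Call:
move_arm([
  [[0.0047,-0.0067,0.12],[0,0,-0.003],0],
  [[0,0,0.12],[0,0,0],0],
  [[0,0,0.12],[0,0,0],0],
  [[0,0,0.08],[0,0,0],0],
  [[0,0,0.043],[0,0,0],0],
])

```text
clock: 4.45
tool_pos: [535.2, -201.3, 69.3]
eef_rot: [3.007, -0.909, -0.003]
wrist_force: [-0.1, 0.4, 0.4]
opening: 0.501
```

Call:
move_arm([
  [[0,0,0],[0,0,0],-0.3],
  [[0,0,0],[0,0,0],-0.8],
  [[0,0,0],[0,0,0],-1],
  [[0,0,0],[0,0,0],-1],
  [[0,0,0],[0,0,0],-1],
], squeeze=50)

```text
clock: 4.87
tool_pos: [537.5, -201.9, 72.6]
eef_rot: [3.008, -0.907, 0.005]
wrist_force: [-1.0, -0.4, 4.4]
opening: 0.004
```

Call:
move_arm([
  [[0,0,0],[0,0,0],-1],
  [[0,0,0],[0,0,0],-1],
  [[0,0,0],[0,0,0],-1],
  [[0,0,0],[0,0,0],-1],
  [[0,0,0],[0,0,0],-1],
])

```text
clock: 5.28
tool_pos: [537.5, -201.8, 72.4]
eef_rot: [3.008, -0.907, 0.005]
wrist_force: [-0.5, 0.3, 6.3]
opening: 0.001
```

Run:
```python
from h import *
go([534.6,-201.8,200],-33.7);print(status.get_obs()['joint_pos'].round(3))
```

```text
pos [ 537.5 -201.8   72.4] yaw -33.55 F [-0.5  0.3  6.3] op 0.001 t 5.28
total shift units [-0.008   0.006  -0.5103]
turn units [-0.0004 -0.0018  0.0017] deg [-0.04 -0.17  0.15]
[-0.359  0.339 -0.3    0.929 -0.     1.797]
```

Run:
```python
from h import *
w=get_image('wrist');save(w,'w3')
a=get_image('side');cv2.imwrite('pics/s3.png',cv2.resize(a['color'][140:240,260:420,::-1],None,fx=5,fy=5,interpolation=cv2.INTER_CUBIC))
```

```text
(no output)
```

View pics/w3.png

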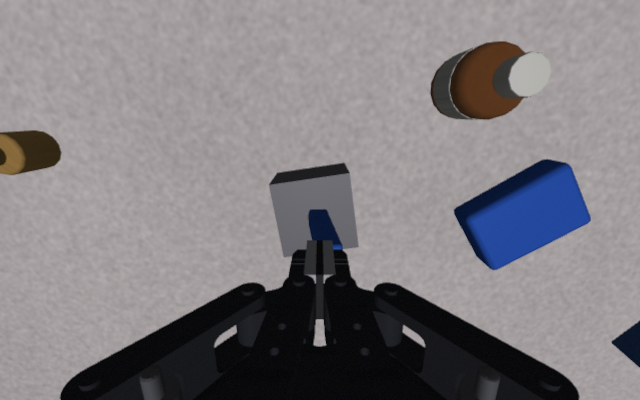

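View pics/s3.png

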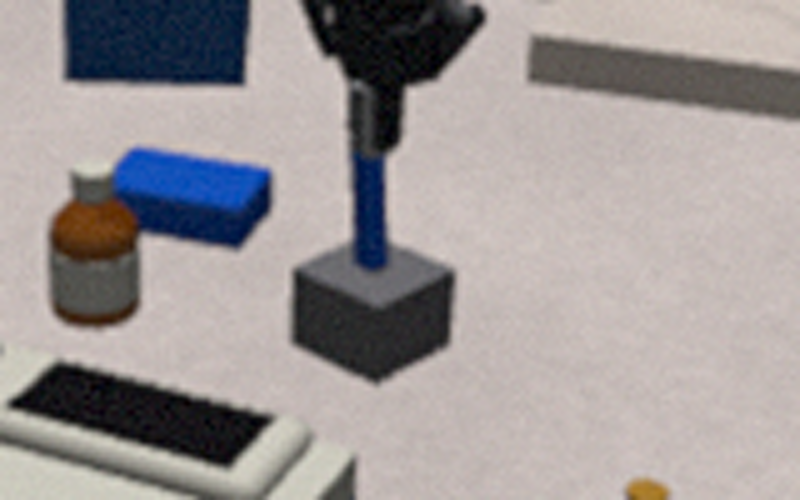

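Run:
```python
from h import *
o=status.get_obs();p=o['tool_pos']
a=get_image('side');w=get_image('wrist');w2=wristRT(w,o)
for n,im,off,s in (('side',a,(260,140),5),('wrist',w2,(0,0),1)):
  for q in (p,p+[0,0,19],p+[0,0,40],[534.6,-201.8,45],[534.6,-201.8,109]): print(n,np.round(q),((proj(im,q)-off)*s).round(1))
print(p,o['wrist_force'],o['opening'],o['ft_torque'],o['joint_pos'].round(3))
cv2.imwrite('pics/w3c.png',cv2.resize(w['color'][190:300,250:390,::-1],None,fx=5,fy=5,interpolation=cv2.INTER_CUBIC))
```

```text
side [ 537. -202.   72.] [366.6 218.9]
side [ 537. -202.   91.] [368.2 185.2]
side [ 537. -202.  112.] [370.  147.2]
side [ 535. -202.   45.] [369.7 267.5]
side [ 535. -202.  109.] [375.2 154.3]
wrist [ 537. -202.   72.] [318.2 228.1]
wrist [ 537. -202.   91.] [318.2 240.1]
wrist [ 537. -202.  112.] [318.1 256.7]
wrist [ 535. -202.   45.] [315.2 216.2]
wrist [ 535. -202.  109.] [313.8 256.3]
[ 537.46261793 -201.78160133   72.40628463] [ 0.07952952 -0.34553291  6.268458  ] 0.0008701726522382376 [0.00769315 0.16200123 0.00810324] [-0.359  0.339 -0.3    0.929  0.     1.797]
```

View pics/w3c.png

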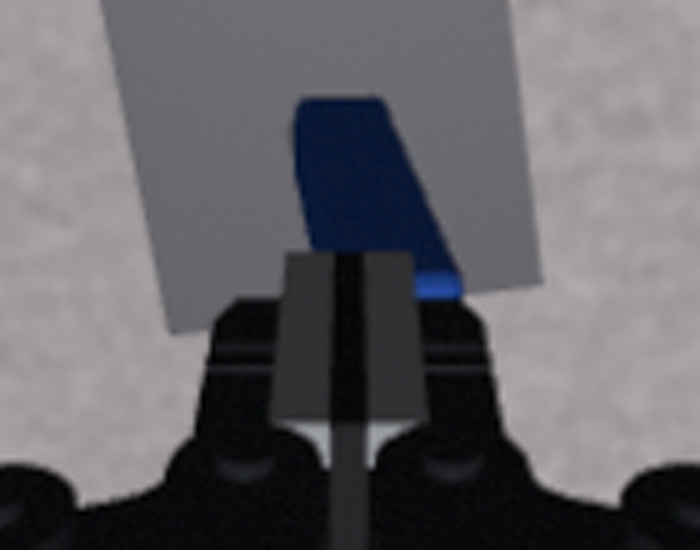

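The fingers shut on top of the handle: both views put the finger ends at about z≈109 while tool_pos says 72, so the real finger ends sit about 37 mm behind the reported TCP. I back off first, then open and check the pin.

Call:
move_arm([
  [[0,0,-0.04],[0,0,0],-1],
  [[0,0,-0.08],[0,0,0],-1],
  [[0,0,-0.08],[0,0,0],-1],
  [[-0.008,0.006,0],[0,0,0],-1],
  [[0,0,0],[0,0,0],-1],
])

```text
clock: 5.9
tool_pos: [534.6, -201.9, 122.6]
eef_rot: [3.008, -0.907, 0.005]
wrist_force: [0.4, 0.8, -1.0]
opening: 0.002
```

Run:
```python
from h import *
o=status.get_obs();p=o['tool_pos'];go([534.6,-201.8,70],-33.7)
a=get_image('side');w=get_image('wrist');w2=wristRT(w,o)
import pickle;pickle.dump((w2,a),open('w4.pkl','wb'))
cv2.imwrite('pics/s4.png',cv2.resize(a['color'][140:240,260:420,::-1],None,fx=5,fy=5,interpolation=cv2.INTER_CUBIC))
save(w,'w4')
for n,im,off,s in (('side',a,(260,140),5),('wrist',w2,(0,0),1)):
  for q in (p,p+[0,0,38],[534.6,-201.8,45],[534.6,-201.8,109]): print(n,np.round(q),((proj(im,q)-off)*s).round(1))
```

```text
pos [ 534.6 -201.9  122.6] yaw -33.55 F [ 0.4  0.8 -1. ] op 0.002 t 5.9
total shift units [-0.0007 -0.0003  0.2102]
turn units [-0.0004 -0.0018  0.0016] deg [-0.03 -0.16  0.15]
side [ 535. -202.  123.] [376.5 129.4]
side [ 535. -202.  161.] [379.9  58.2]
side [ 535. -202.   45.] [369.7 267.5]
side [ 535. -202.  109.] [375.2 154.3]
wrist [ 535. -202.  123.] [318.2 228.1]
wrist [ 535. -202.  161.] [318.1 254.9]
wrist [ 535. -202.   45.] [318.4 195.8]
wrist [ 535. -202.  109.] [318.2 220.7]
```

View pics/s4.png

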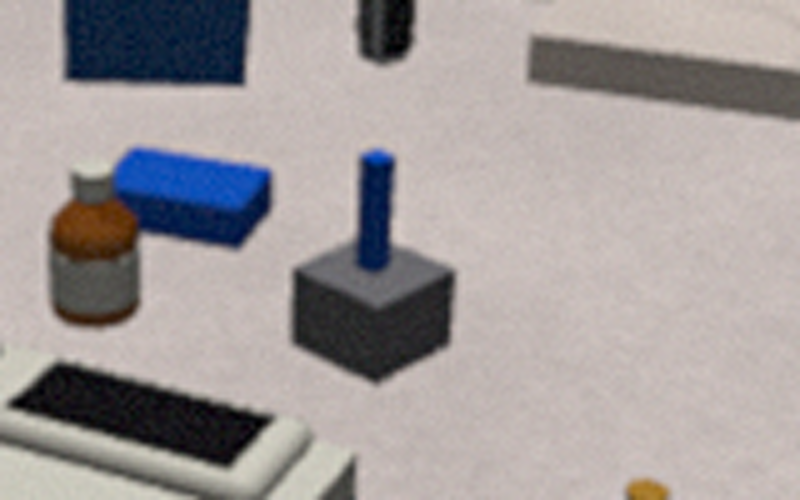

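View pics/w4.png

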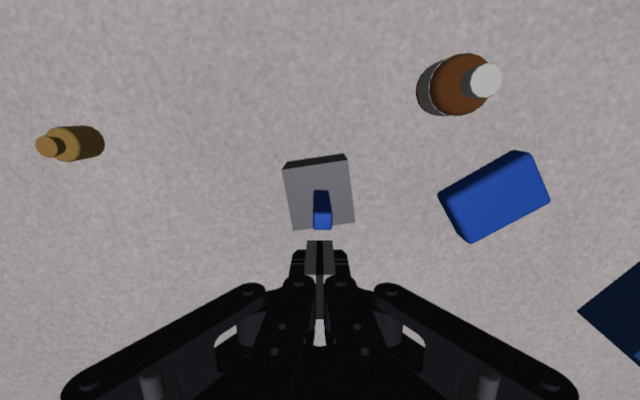

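The pin is still upright and home (wrist (322,210), side crop (375,210)). The finger ends at side crop (382,60) confirm a tip offset of about 37 mm, so I'll descend that much lower.

Call:
move_arm([
  [[0.008,0,0],[0,0,0],0.2],
  [[0,0,0],[0,0,0],0.2],
  [[0,0,0],[0,0,0],0.2],
  [[0,0,0],[0,0,0],0.2],
  [[0,0,0.04],[0,0,0],0.2],
])

```text
clock: 6.42
tool_pos: [536.6, -203.0, 111.8]
eef_rot: [3.008, -0.907, 0.004]
wrist_force: [0.6, 0.3, 0.3]
opening: 0.601
```

Call:
move_arm([
  [[0,0,0.09],[0,0,0],0.2],
  [[0,0,0.09],[0,0,0],0.2],
  [[0,0,0.09],[0,0,0],0.2],
  [[0,0,0.05],[0,0,0],0.2],
  [[0,0,0.014],[0,0,0],0.2],
])

```text
clock: 6.83
tool_pos: [532.7, -201.6, 23.8]
eef_rot: [-3.008, 0.907, 0.008]
wrist_force: [-0.0, -0.3, -0.5]
opening: 0.599
```

Run:
```python
from h import *
o=status.get_obs();p=o['tool_pos'];go([534.6,-201.8,29],-33.7)
a=get_image('side');w=get_image('wrist')
cv2.imwrite('pics/s5.png',np.hstack([cv2.resize(a['color'][140:240,300:400,::-1],(400,400),interpolation=cv2.INTER_CUBIC),cv2.resize(w['color'][180:280,270:370,::-1],(400,400),interpolation=cv2.INTER_CUBIC)]))
```

```text
pos [ 532.7 -201.6   23.8] yaw -33.55 F [-0.  -0.3 -0.5] op 0.599 t 6.83
total shift units [ 0.0066 -0.0034 -0.0208]
turn units [0.0008 0.0032 0.0017] deg [0.07 0.28 0.15]
```

View pics/s5.png

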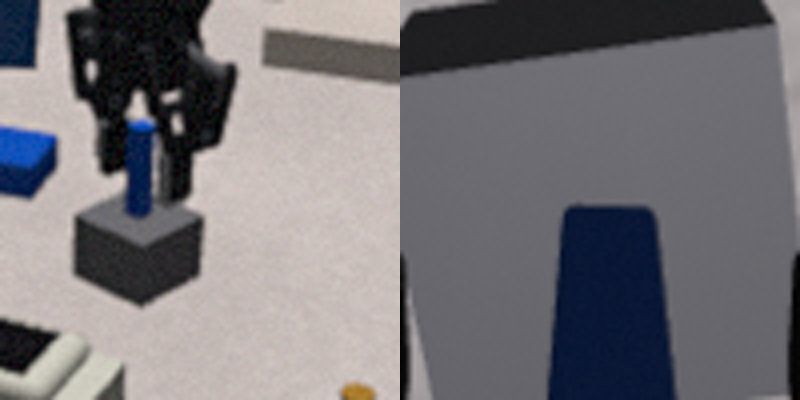

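Call:
move_arm([
  [[0.005,-0.003,-0.02],[0,0,0],0.2],
  [[0,0,0],[0,0,0],-0.3],
  [[0,0,0],[0,0,0],-1],
  [[0,0,0],[0,0,0],-1],
  [[0,0,0],[0,0,0],-1],
], squeeze=50)

```text
clock: 7.35
tool_pos: [537.0, -202.5, 33.2]
eef_rot: [-3.008, 0.906, -0.001]
wrist_force: [-2.1, 1.2, 5.4]
opening: 0.152
```

Call:
move_arm([
  [[0,0,0],[0,0,0],-1],
  [[0,0,0],[0,0,0],-1],
  [[0,0,0],[0,0,0],-1],
  [[0,0,0],[0,0,0],-1],
  [[0,0,0],[0,0,0],-1],
])

```text
clock: 7.77
tool_pos: [537.0, -202.6, 33.2]
eef_rot: [-3.008, 0.906, -0.001]
wrist_force: [-1.3, 0.4, 4.3]
opening: 0.162
```

Run:
```python
from h import *
go([534.6,-201.8,29],-33.7)
```

```text
pos [ 537.  -202.6   33.2] yaw -33.54 F [-1.3  0.4  4.3] op 0.162 t 7.77
total shift units [-0.0097  0.0028  0.0168]
turn units [-0.0003 -0.0004  0.0017] deg [-0.03 -0.04  0.16]
```

Call:
move_arm([
  [[0,0,-0.05],[0,0,0],-1],
  [[0,0,-0.12],[0,0,0],-1],
  [[0,0,-0.13],[0,0,0],-1],
  [[0,0,-0.13],[0,0,0],-1],
  [[0,0,-0.13],[0,0,0],-1],
])

```text
clock: 8.18
tool_pos: [536.4, -202.5, 173.9]
eef_rot: [3.008, -0.907, -0.0]
wrist_force: [1.9, -0.3, -1.0]
opening: 0.16
```

Run:
```python
from h import *
go([587,175,175],-33.54)
o=status.get_obs();w=get_image('wrist')
cv2.imwrite('pics/w6.png',cv2.resize(w['color'][170:290,240:400,::-1],None,fx=5,fy=5,interpolation=cv2.INTER_CUBIC))
```

```text
pos [ 536.4 -202.5  173.9] yaw -33.55 F [ 1.9 -0.3 -1. ] op 0.16 t 8.18
total shift units [-0.6659 -1.3703 -0.0046]
turn units [ 0.      0.     -0.0001] deg [ 0.    0.   -0.01]
```

View pics/w6.png

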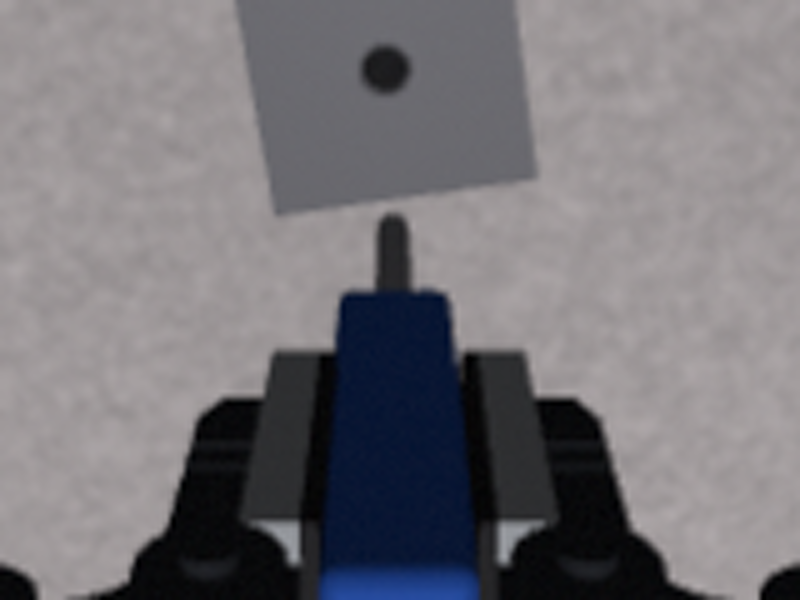

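The pin is held straight on the tool axis, with its tip at about pixel (318,214); the stand hole shows at (317,184). Next, the slot.

Call:
move_arm([
  [[-0.03,-0.06,0],[0,0,0],-1],
  [[-0.055,-0.113,0],[0,0,0],-1],
  [[-0.058,-0.12,0],[0,0,0],-1],
  [[-0.058,-0.12,0],[0,0,0],-1],
  [[-0.058,-0.12,0],[0,0,0],-1],
])

```text
clock: 8.65
tool_pos: [556.5, -54.6, 172.4]
eef_rot: [-3.007, 0.908, -0.001]
wrist_force: [0.9, -0.1, -0.8]
opening: 0.154
```

Call:
move_arm([
  [[-0.058,-0.12,0],[0,0,0],-1],
  [[-0.058,-0.12,0],[0,0,0],-1],
  [[-0.058,-0.12,0],[0,0,0],-1],
  [[-0.058,-0.12,0],[0,0,0],-1],
  [[-0.058,-0.12,0],[0,0,0],-1],
])

```text
clock: 9.07
tool_pos: [578.9, 110.9, 172.4]
eef_rot: [-3.008, 0.907, -0.001]
wrist_force: [0.7, -0.7, -0.7]
opening: 0.155
```

Call:
move_arm([
  [[-0.058,-0.12,0],[0,0,0],-1],
  [[-0.054,-0.11,0],[0,0,0],-1],
  [[-0.01,-0.02,0],[0,0,0],-1],
  [[0,0,0],[0,0,0],-1],
  [[0,0,0],[0,0,0],-1],
])

```text
clock: 9.48
tool_pos: [587.8, 178.0, 172.0]
eef_rot: [3.007, -0.905, -0.0]
wrist_force: [0.5, -0.2, -0.8]
opening: 0.158
```

Run:
```python
from h import *
go([587,175,175],-33.54)
o=status.get_obs();w=get_image('wrist');w2=wristRT(w,o);save(w,'w7')
import pickle;pickle.dump(w2,open('w7.pkl','wb'))
r=finder.landmark_of('slot',w);print(r[:2]);print([plane(w2,q['xy'],95) for q in r[:2]])
cv2.imwrite('pics/w7c.png',cv2.resize(w['color'][130:250,240:400,::-1],None,fx=5,fy=5,interpolation=cv2.INTER_CUBIC))
print(o['joint_pos'].round(2))
```

```text
pos [587.8 178.  172. ] yaw -33.5 F [ 0.5 -0.2 -0.8] op 0.158 t 9.48
total shift units [ 0.0041  0.0117 -0.012 ]
turn units [ 0.0005 -0.0001  0.0004] deg [ 0.05 -0.01  0.04]
[{'xy': [318.2, 197.8], 'p': 0.89}]
[array([586.47963311, 176.77712098,  95.        ])]
[ 0.29  0.35 -0.05  1.17 -0.    2.45]
```

View pics/w7.png

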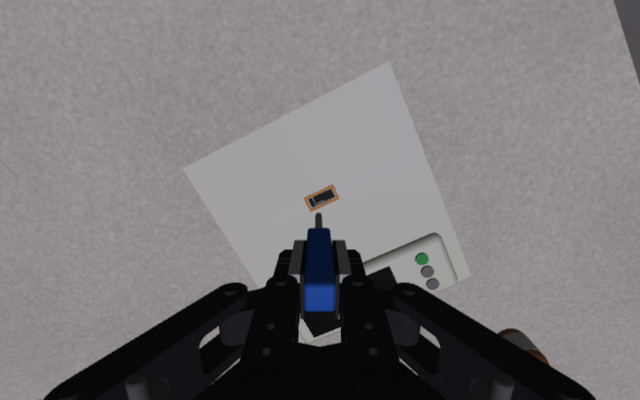

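View pics/w7c.png

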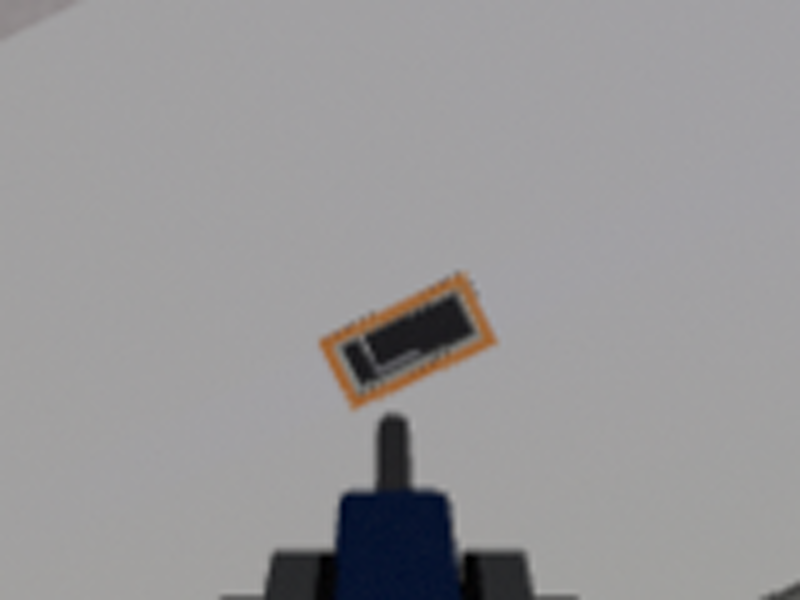

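```bash
cat >> h.py <<'E'
def toolray(im,uv,ztool):
    T=np.array(im['tool_from_camera']);d=T[:3,:3]@np.array([(uv[0]-im['cx'])/im['fx'],(uv[1]-im['cy'])/im['fy'],1]);C=T[:3,3]
    return C+d*(ztool-C[2])/d[2]
E
python3 - <<'E'
from h import *
import pickle
w=pickle.load(open('w7.pkl','rb'))
c=w['color'].astype(int)[130:250,240:400]
m=((c[:,:,0]-c[:,:,2])>40).astype(np.uint8)
m[85:]=0
cs,_=cv2.findContours(m,cv2.RETR_EXTERNAL,cv2.CHAIN_APPROX_NONE);k=max(cs,key=cv2.contourArea)
r=cv2.minAreaRect(k);print(r)
cen=np.array(r[0])+[240,130];print('slot px',cen,'world',plane(w,cen,95))
B=np.array([plane(w,b+[240,130],95)[:2] for b in cv2.boxPoints(r)])
for i in range(4):
    d=B[(i+1)%4]-B[i];print(np.linalg.norm(d).round(1),np.degrees(np.arctan2(d[1],d[0]))%180)
for t in (28,30.2,32): print('tip',toolray(w,(318.2,213.8),t))
# analyser top corners (z95): from picture
P=[plane(w,q,95)[:2].round(1) for q in [(390,62),(184,168),(470,276)]];print(P)
for i,j in((0,1),(0,2)): d=P[j]-P[i];print(np.linalg.norm(d),np.degrees(np.arctan2(d[1],d[0])))
E
```

```text
((81.19263458251953, 67.90935516357422), (15.860939979553223, 32.04122543334961), 64.79888153076172)
slot px [321.19263458 197.90935516] world [588.73122443 175.16202351  95.        ]
29.6 172.4856640183905
15.1 81.73663351230975
30.1 172.9122438570204
15.3 80.02493535549544
tip [-0.15951164 -0.1478116  28.        ]
tip [-0.17065623  0.63827068 30.2       ]
tip [-0.17977453  1.28142891 32.        ]
[array([698.2, 240.2]), array([501.4, 266.4]), array([668.7,  23.8])]
198.53634427983212 172.41679900501092
218.40148809016844 -97.76280296481015
```

Run:
```python
from h import *
go([588.7,175.2,133],-33.54)
```

```text
pos [587.8 176.9 172.2] yaw -33.61 F [-0.  -0.3 -1.1] op 0.155 t 9.58
total shift units [0.0067 0.0038 0.1568]
turn units [ 0.0004 -0.0001 -0.0008] deg [ 0.04 -0.01 -0.07]
```

Call:
move_arm([
  [[0.006,0.004,0.04],[0,0,0],-1],
  [[0,0,0.06],[0,0,0],-1],
  [[0,0,0.05],[0,0,0],-1],
  [[0,0,0.006],[0,0,0],-1],
  [[0,0,0],[0,0,0],-1],
])

```text
clock: 10.0
tool_pos: [587.8, 175.2, 132.0]
eef_rot: [3.006, -0.908, -0.003]
wrist_force: [0.1, 0.3, 0.3]
opening: 0.154
```

Call:
move_arm([
  [[0,0,0],[0,0,0],-1],
  [[0,0,0],[0,0,0],-1],
  [[0,0,0],[0,0,0],-1],
  [[0,0,0],[0,0,0],-1],
  [[0,0,0],[0,0,0],-1],
])

```text
clock: 10.42
tool_pos: [589.1, 176.7, 133.8]
eef_rot: [-3.007, 0.906, -0.001]
wrist_force: [-0.4, 0.0, -0.3]
opening: 0.157
```

```bash
cat > slot.py <<'E'
from h import *
import sys
go([588.7,175.2,133],-33.54)
o=status.get_obs();w=get_image('wrist');w2=wristRT(w,o)
cv2.imwrite('pics/%s.png'%sys.argv[1],cv2.resize(w['color'][150:250,250:390,::-1],None,fx=5.5,fy=5.5,interpolation=cv2.INTER_CUBIC))
c=w['color'].astype(int)[130:250,240:400]
m=((c[:,:,0]-c[:,:,2])>40).astype(np.uint8)
cs,_=cv2.findContours(m,cv2.RETR_EXTERNAL,cv2.CHAIN_APPROX_NONE);k=max(cs,key=cv2.contourArea)
r=cv2.minAreaRect(k);cen=np.array(r[0])+[240,130];print(r,'slot px',cen,'world',plane(w2,cen,95))
print('proj tip',proj(w2,o['tool_pos']-[0,0,30.2]))
b=get_image('top');a=get_image('side')
for n,im in(('top',b),('side',a)):
    u,v=proj(im,[588.7,175.2,95]).astype(int);print(n,u,v)
    cv2.imwrite('pics/%s_%s.png'%(sys.argv[1],n),cv2.resize(im['color'][v-30:v+30,u-40:u+40,::-1],None,fx=8,fy=8,interpolation=cv2.INTER_CUBIC))
E
python3 slot.py w8
```

```text
pos [589.1 176.7 133.8] yaw -33.55 F [-0.4  0.  -0.3] op 0.157 t 10.42
total shift units [0.0021 0.0058 0.003 ]
turn units [-0.0004 -0.0003 -0.0001] deg [-0.04 -0.03 -0.01]
((79.26460266113281, 81.20985412597656), (18.244487762451172, 37.39515686035156), 64.98310089111328) slot px [319.26460266 211.20985413] world [588.7964106  175.09595282  95.        ]
proj tip [318.3999137  213.04205022]
top 237 177
side 250 252
```

View pics/w8.png

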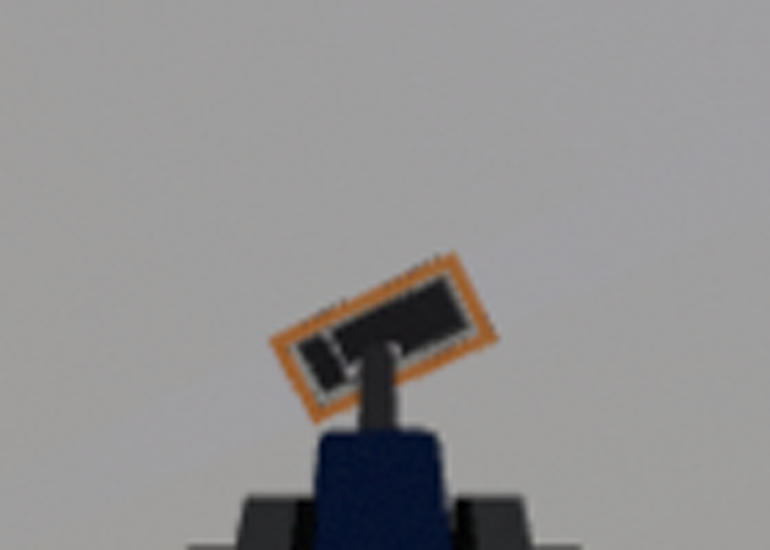

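View pics/w8_side.png

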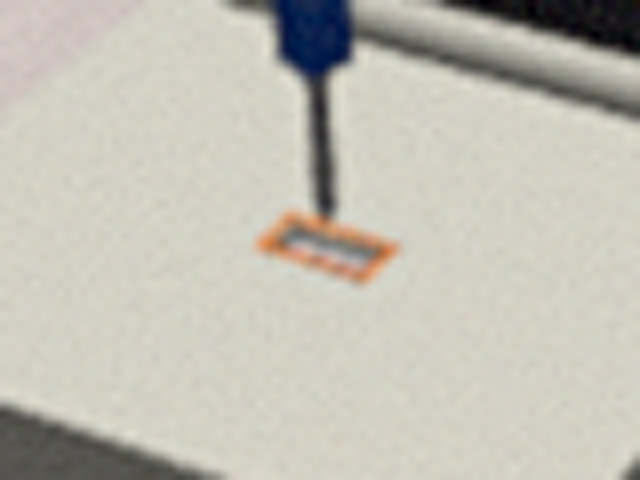

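Call:
move_arm([
  [[0.002,0.006,0.02],[0,0,0],-1],
  [[0,0,0],[0,0,0],-1],
  [[0,0,0],[0,0,0],-1],
  [[0,0,0],[0,0,0],-1],
  [[0,0,0],[0,0,0],-1],
])

```text
clock: 10.98
tool_pos: [588.3, 175.1, 128.2]
eef_rot: [-3.008, 0.907, 0.0]
wrist_force: [0.9, -0.4, 0.1]
opening: 0.159
```

```bash
cat > st.py <<'E'
from h import *
o=status.get_obs();p=np.array(o['tool_pos']);t=p+Rt(o).apply([0,0,30.2])
d=t-np.array([588.75,175.1,95]);a=np.radians(-97.6);x=np.array([np.cos(a),np.sin(a)]);y=np.array([-x[1],x[0]])
print('tip rel slot: x_an %.2f y_an %.2f depth %.2f'%(d[:2]@x,d[:2]@y,-d[2]),'F',np.array(o['wrist_force']).round(2),'t',round(o['clock'],2))
print('F an',np.round([o['wrist_force'][:2]@x,o['wrist_force'][:2]@y],2))
Ri=Rt(o).inv()
print('1mm x_an in units',(Ri.apply([x[0],x[1],0])/250).round(5),'1mm y_an',(Ri.apply([y[0],y[1],0])/250).round(5))
E
python3 st.py
```

```text
tip rel slot: x_an 0.07 y_an -0.43 depth -3.04 F [ 0.86 -0.36  0.11] t 10.98
F an [0.25 0.9 ]
1mm x_an in units [ 0.00175  0.0036  -0.     ] 1mm y_an [ 0.0036  -0.00175 -0.     ]
```

Aligned. I descend into the slot to a depth of about 10 mm, above the web.

Call:
move_arm([
  [[0.001,0,0.012],[0,0,0],-1],
  [[0,0,0.012],[0,0,0],-1],
  [[0,0,0.012],[0,0,0],-1],
  [[0,0,0.012],[0,0,0],-1],
  [[0,0,0],[0,0,0],-1],
])

```text
clock: 11.4
tool_pos: [587.9, 174.7, 115.3]
eef_rot: [3.007, -0.906, -0.002]
wrist_force: [-0.0, 0.0, -0.0]
opening: 0.155
```

```bash
python3 st.py
```

```text
tip rel slot: x_an 0.50 y_an -0.81 depth 9.93 F [-0.03  0.03 -0.05] t 11.4
F an [-0.03 -0.03]
1mm x_an in units [0.00175 0.0036  0.     ] 1mm y_an [ 3.60e-03 -1.75e-03 -1.00e-05]
```

Call:
move_arm([
  [[0.002,-0.003,0.006],[0,0,0],-1],
  [[0,0,0.006],[0,0,0],-1],
  [[0,0,0.006],[0,0,0],-1],
  [[0,0,0.006],[0,0,0],-1],
  [[0,0,0],[0,0,0],-1],
])

```text
clock: 11.82
tool_pos: [589.5, 175.3, 110.2]
eef_rot: [-3.008, 0.907, -0.0]
wrist_force: [-0.3, -0.3, 1.8]
opening: 0.159
```

```bash
python3 st.py
```

```text
tip rel slot: x_an -0.32 y_an 0.74 depth 14.96 F [-0.3  -0.29  1.8 ] t 11.82
F an [ 0.33 -0.26]
1mm x_an in units [ 0.00175  0.0036  -0.     ] 1mm y_an [ 0.0036  -0.00175  0.     ]
```

Call:
move_arm([
  [[0,0,0.006],[0,0,0],-1],
  [[0,0,0],[0,0,0],-1],
  [[0,0,0],[0,0,0],-1],
  [[0,0,0],[0,0,0],-1],
  [[0,0,0],[0,0,0],-1],
])

```text
clock: 12.23
tool_pos: [589.6, 175.3, 109.1]
eef_rot: [-3.008, 0.907, -0.001]
wrist_force: [0.0, -1.2, 4.9]
opening: 0.153
```

```bash
python3 st.py
```

```text
tip rel slot: x_an -0.35 y_an 0.80 depth 16.07 F [ 0.02 -1.18  4.85] t 12.23
F an [1.17 0.17]
1mm x_an in units [ 0.00175  0.0036  -0.     ] 1mm y_an [ 0.0036  -0.00175  0.     ]
```

Call:
move_arm([
  [[0,0,-0.016],[0,0,0],-1],
  [[-0.0085,0.005,0],[0,0,0],-1],
  [[-0.0085,0.005,0],[0,0,0],-1],
  [[0,0,0],[0,0,0],-1],
  [[0,0,0],[0,0,0],-1],
])

```text
clock: 12.65
tool_pos: [583.9, 175.4, 112.3]
eef_rot: [3.008, -0.906, -0.001]
wrist_force: [-0.5, 0.9, -0.0]
opening: 0.157
```

```bash
python3 st.py
```

```text
tip rel slot: x_an 0.33 y_an -4.89 depth 12.86 F [-0.51  0.86 -0.04] t 12.65
F an [-0.79 -0.62]
1mm x_an in units [0.00175 0.0036  0.     ] 1mm y_an [ 0.0036  -0.00175 -0.     ]
```

Call:
move_arm([
  [[0.003,-0.0015,0.005],[0,0,0],-1],
  [[0,0,0.005],[0,0,0],-1],
  [[0,0,0.005],[0,0,0],-1],
  [[0,0,0],[0,0,0],-1],
  [[0,0,0],[0,0,0],-1],
])

```text
clock: 13.07
tool_pos: [585.1, 175.4, 108.8]
eef_rot: [3.008, -0.907, -0.001]
wrist_force: [-0.0, -0.1, -0.7]
opening: 0.158
```

```bash
python3 st.py
```

```text
tip rel slot: x_an 0.23 y_an -3.61 depth 16.42 F [-0.05 -0.06 -0.71] t 13.07
F an [ 0.07 -0.04]
1mm x_an in units [0.00175 0.0036  0.     ] 1mm y_an [ 0.0036  -0.00175 -0.     ]
```

In the gap at y≈-3.6 (16.4 mm deep, no force). Now I feel for the pad.

Call:
move_arm([
  [[0,0,0.005],[0,0,0],-1],
  [[0,0,0.005],[0,0,0],-1],
  [[0,0,0.005],[0,0,0],-1],
  [[0,0,0],[0,0,0],-1],
  [[0,0,0],[0,0,0],-1],
])

```text
clock: 13.48
tool_pos: [585.2, 175.4, 105.1]
eef_rot: [3.008, -0.907, -0.0]
wrist_force: [0.1, -0.5, -0.1]
opening: 0.155
```

```bash
python3 st.py
```

```text
tip rel slot: x_an 0.18 y_an -3.58 depth 20.08 F [ 0.12 -0.52 -0.11] t 13.48
F an [0.5  0.19]
1mm x_an in units [0.00175 0.0036  0.     ] 1mm y_an [ 0.0036  -0.00175 -0.     ]
```

Call:
move_arm([
  [[0,0,0.004],[0,0,0],-1],
  [[0,0,0.004],[0,0,0],-1],
  [[0,0,0.004],[0,0,0],-1],
  [[0,0,0],[0,0,0],-1],
  [[0,0,0],[0,0,0],-1],
])

```text
clock: 13.9
tool_pos: [585.6, 175.5, 102.7]
eef_rot: [-3.008, 0.907, -0.001]
wrist_force: [-1.2, 0.2, 3.7]
opening: 0.154
```

```bash
python3 st.py
```

```text
tip rel slot: x_an -0.00 y_an -3.20 depth 22.50 F [-1.18  0.18  3.72] t 13.9
F an [-0.02 -1.2 ]
1mm x_an in units [ 0.00175  0.0036  -0.     ] 1mm y_an [ 0.0036  -0.00175  0.     ]
```

Pad found at about 22 mm. Pressing on in small steps.

Call:
move_arm([
  [[0,0,0.005],[0,0,0],-1],
  [[0,0,0.005],[0,0,0],-1],
  [[0,0,0.005],[0,0,0],-1],
  [[0,0,0],[0,0,0],-1],
  [[0,0,0],[0,0,0],-1],
])

```text
clock: 14.32
tool_pos: [585.7, 175.6, 99.1]
eef_rot: [-3.007, 0.906, -0.001]
wrist_force: [-0.4, -0.4, 5.9]
opening: 0.158
```

```bash
python3 st.py
```

```text
tip rel slot: x_an -0.06 y_an -3.10 depth 26.07 F [-0.37 -0.38  5.89] t 14.32
F an [ 0.43 -0.32]
1mm x_an in units [ 0.00175  0.0036  -0.     ] 1mm y_an [ 0.0036  -0.00175  0.     ]
```

Call:
move_arm([
  [[0,0,0.005],[0,0,0],-1],
  [[0,0,0.006],[0,0,0],-1],
  [[0,0,0],[0,0,0],-1],
  [[0,0,0],[0,0,0],-1],
  [[0,0,0],[0,0,0],-1],
])

```text
clock: 14.73
tool_pos: [585.7, 175.5, 96.6]
eef_rot: [-3.007, 0.906, -0.002]
wrist_force: [-1.9, -1.8, 7.4]
opening: 0.158
```

```bash
cat > tray.py <<'E'
import sys
from h import *
a=get_image('side');cv2.imwrite('pics/%s.png'%sys.argv[1],cv2.resize(a['color'][200:350,160:360,::-1],None,fx=4,fy=4,interpolation=cv2.INTER_CUBIC))
E
python3 st.py; python3 tray.py s9
```

```text
tip rel slot: x_an -0.05 y_an -3.05 depth 28.56 F [-1.85 -1.8   7.44] t 14.73
F an [ 2.03 -1.6 ]
1mm x_an in units [ 0.00175  0.0036  -0.     ] 1mm y_an [ 0.0036  -0.00175  0.     ]
```

View pics/s9.png

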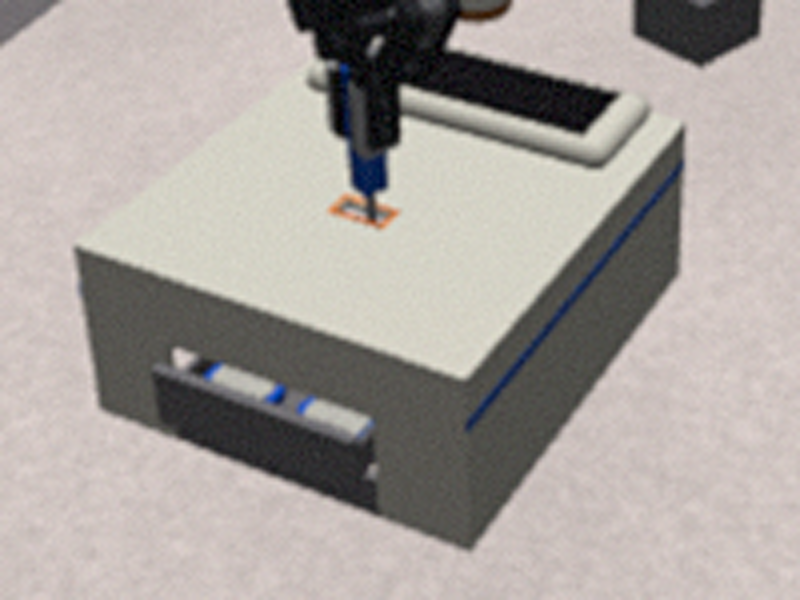

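The tray is coming out (front at (265,430), samples showing). I hold the press while it runs out.

Call:
move_arm([
  [[0,0,0],[0,0,0],-1],
  [[0,0,0],[0,0,0],-1],
  [[0,0,0],[0,0,0],-1],
  [[0,0,0],[0,0,0],-1],
  [[0,0,0],[0,0,0],-1],
])

```text
clock: 15.2
tool_pos: [585.7, 175.5, 96.7]
eef_rot: [-3.007, 0.906, -0.002]
wrist_force: [-2.2, -0.7, 8.1]
opening: 0.154
```

Call:
move_arm([
  [[0,0,0],[0,0,0],-1],
  [[0,0,0],[0,0,0],-1],
  [[0,0,0],[0,0,0],-1],
  [[0,0,0],[0,0,0],-1],
  [[0,0,0],[0,0,0],-1],
])

```text
clock: 15.62
tool_pos: [585.7, 175.5, 96.7]
eef_rot: [-3.007, 0.906, -0.002]
wrist_force: [-1.9, -0.8, 8.1]
opening: 0.157
```

Call:
move_arm([
  [[0,0,0],[0,0,0],-1],
  [[0,0,0],[0,0,0],-1],
  [[0,0,0],[0,0,0],-1],
  [[0,0,0],[0,0,0],-1],
  [[0,0,0],[0,0,0],-1],
])

```text
clock: 16.03
tool_pos: [585.7, 175.5, 96.7]
eef_rot: [-3.007, 0.906, -0.002]
wrist_force: [-1.9, -1.3, 7.1]
opening: 0.159
```

Call:
move_arm([
  [[0,0,0],[0,0,0],-1],
  [[0,0,0],[0,0,0],-1],
  [[0,0,0],[0,0,0],-1],
  [[0,0,0],[0,0,0],-1],
  [[0,0,0],[0,0,0],-1],
])

```text
clock: 16.45
tool_pos: [585.7, 175.5, 96.7]
eef_rot: [-3.007, 0.907, -0.002]
wrist_force: [-1.4, -0.6, 8.3]
opening: 0.156
```

```bash
python3 st.py; python3 tray.py s10
```

```text
tip rel slot: x_an -0.03 y_an -3.03 depth 28.54 F [-1.41 -0.55  8.33] t 16.45
F an [ 0.73 -1.32]
1mm x_an in units [ 0.00175  0.0036  -0.     ] 1mm y_an [ 0.0036  -0.00175  0.     ]
```

View pics/s10.png

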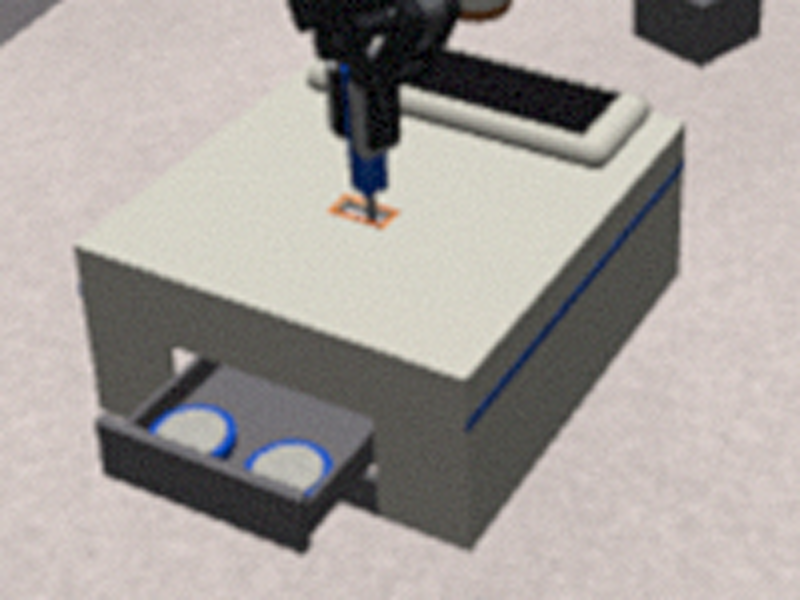

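Call:
move_arm([
  [[0,0,0],[0,0,0],-1],
  [[0,0,0],[0,0,0],-1],
  [[0,0,0],[0,0,0],-1],
  [[0,0,0],[0,0,0],-1],
  [[0,0,0],[0,0,0],-1],
])

```text
clock: 16.92
tool_pos: [585.7, 175.6, 96.7]
eef_rot: [-3.007, 0.906, -0.002]
wrist_force: [-1.1, -1.1, 7.3]
opening: 0.154
```

Call:
move_arm([
  [[0,0,0],[0,0,0],-1],
  [[0,0,0],[0,0,0],-1],
  [[0,0,0],[0,0,0],-1],
  [[0,0,0],[0,0,0],-1],
  [[0,0,0],[0,0,0],-1],
])

```text
clock: 17.33
tool_pos: [585.7, 175.5, 96.7]
eef_rot: [-3.007, 0.906, -0.002]
wrist_force: [-0.6, 0.4, 8.2]
opening: 0.157
```

```bash
python3 tray.py s11
python3 - <<'E'
from h import *
a=cv2.imread('pics/s10.png').astype(int);b=cv2.imread('pics/s11.png').astype(int)
d=np.abs(a-b).sum(2);print((d>90).sum(), d[330:560,80:400].mean(), d[:200,400:].mean())
im=get_image('side')
A=np.radians(-97.6);x=np.array([np.cos(A),np.sin(A)]);y=np.array([-x[1],x[0]])
s=np.array([588.75,175.1])
# front face centre: P corner (698.2,240.2),(501.4,266.4) -> mid
m=np.array([599.8,253.3])
for e in (0,40,45,50,55): print(e,((proj(im,[*(m-x*e),38])-[160,200])*4).round(0))
E
```

```text
0 7.652595108695652 7.9199125
0 [267. 409.]
40 [211. 466.]
45 [203. 474.]
50 [196. 482.]
55 [188. 489.]
```

View pics/s11.png

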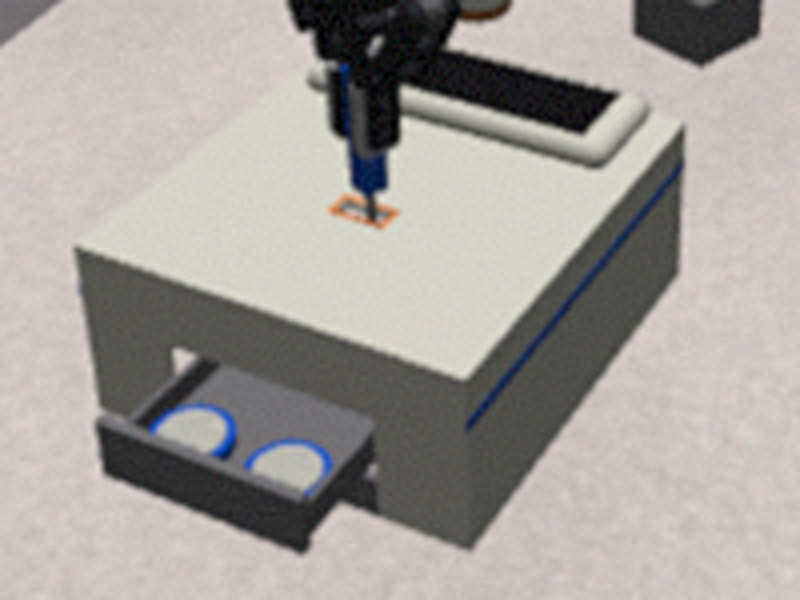

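The tray is still, front at about (204,486), as predicted for ~50 mm out. I withdraw straight up and head back.

Call:
move_arm([
  [[0,0,-0.03],[0,0,0],-1],
  [[0,0,-0.05],[0,0,0],-1],
  [[0,0,-0.07],[0,0,0],-1],
  [[0,0,-0.09],[0,0,0],-1],
  [[0,0,-0.09],[0,0,0],-1],
])

```text
clock: 17.85
tool_pos: [584.4, 175.2, 178.4]
eef_rot: [3.007, -0.906, -0.003]
wrist_force: [0.5, 0.6, -0.6]
opening: 0.155
```

```bash
python3 st.py
python3 - <<'E'
from h import *
go([535,-202,180],-33.54)
E
```

```text
tip rel slot: x_an 0.52 y_an -4.37 depth -53.17 F [ 0.47  0.62 -0.61] t 17.85
F an [-0.68  0.39]
1mm x_an in units [0.00175 0.0036  0.     ] 1mm y_an [ 3.60e-03 -1.75e-03 -1.00e-05]
pos [584.4 175.2 178.4] yaw -33.55 F [ 0.5  0.6 -0.6] op 0.155 t 17.85
total shift units [ 0.669   1.3666 -0.0053]
turn units [ 0.001   0.0009 -0.0001] deg [ 0.09  0.08 -0.01]
```

Call:
move_arm([
  [[0.03,0.06,0],[0,0,0],-1],
  [[0.055,0.113,0],[0,0,0],-1],
  [[0.058,0.12,0],[0,0,0],-1],
  [[0.058,0.12,0],[0,0,0],-1],
  [[0.058,0.12,0],[0,0,0],-1],
])

```text
clock: 18.27
tool_pos: [564.9, 27.4, 178.1]
eef_rot: [3.008, -0.905, -0.001]
wrist_force: [1.2, 0.3, -0.7]
opening: 0.154
```

Call:
move_arm([
  [[0.058,0.12,0],[0,0,0],-1],
  [[0.058,0.12,0],[0,0,0],-1],
  [[0.058,0.12,0],[0,0,0],-1],
  [[0.058,0.12,0],[0,0,0],-1],
  [[0.058,0.12,0],[0,0,0],-1],
])

```text
clock: 18.68
tool_pos: [542.4, -138.0, 178.1]
eef_rot: [-3.008, 0.906, 0.001]
wrist_force: [0.5, 0.5, -0.4]
opening: 0.16
```

Call:
move_arm([
  [[0.058,0.115,0],[0,0,0],-1],
  [[0.04,0.09,0],[0,0,0],-1],
  [[0.015,0.03,0],[0,0,0],-1],
  [[0,0,0],[0,0,0],-1],
  [[0,0,0],[0,0,0],-1],
])

```text
clock: 19.1
tool_pos: [534.0, -200.7, 178.0]
eef_rot: [-3.007, 0.908, 0.001]
wrist_force: [-0.6, 0.1, -0.2]
opening: 0.158
```

Call:
move_arm([
  [[0,0,0.07],[0,0,0],-1],
  [[0,0,0.09],[0,0,0],-1],
  [[0,0,0.06],[0,0,0],-1],
  [[0,0,0],[0,0,0],-1],
  [[0,0,0],[0,0,0],-1],
])

```text
clock: 19.52
tool_pos: [533.7, -199.3, 122.7]
eef_rot: [-3.008, 0.904, 0.003]
wrist_force: [-0.2, -0.0, -0.4]
opening: 0.157
```

Run:
```python
from h import *
go([535,-202,90],-33.54)
o=status.get_obs();w=get_image('wrist');w2=wristRT(w,o)
cv2.imwrite('pics/w12.png',cv2.resize(w['color'][150:270,240:400,::-1],None,fx=5,fy=5,interpolation=cv2.INTER_CUBIC))
g=w['color'][150:270,240:400].max(2)
import pickle;pickle.dump(w2,open('w12.pkl','wb'))
print('tip px',proj(w2,o['tool_pos']-[0,0,30.2]),'hole',proj(w2,[534.6,-201.8,45]))
```

```text
pos [ 533.7 -199.3  122.7] yaw -33.44 F [-0.2 -0.  -0.4] op 0.157 t 19.52
total shift units [0.0106 0.0063 0.1309]
turn units [0.0001 0.0014 0.0012] deg [0.01 0.13 0.1 ]
tip px [318.50969205 213.01236318] hole [321.12447093 197.53663978]
```

View pics/w12.png

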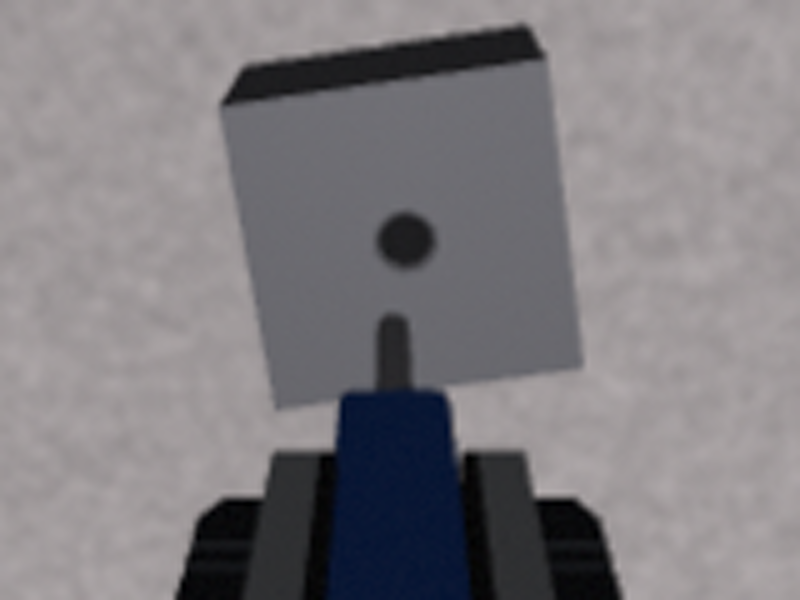

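Stand hole at pixel (321,198), exactly where predicted; the pin is still straight. I align above the hole.

Call:
move_arm([
  [[0.0093,0.0058,0.05],[0,0,0],-1],
  [[0,0,0.06],[0,0,0],-1],
  [[0,0,0.02],[0,0,0],-1],
  [[0,0,0],[0,0,0],-1],
  [[0,0,0],[0,0,0],-1],
])

```text
clock: 19.98
tool_pos: [535.8, -203.4, 91.7]
eef_rot: [-3.008, 0.906, -0.001]
wrist_force: [-0.1, -0.8, -0.2]
opening: 0.158
```

Call:
move_arm([
  [[0,0,0],[0,0,0],-1],
  [[0,0,0],[0,0,0],-1],
  [[0,0,0],[0,0,0],-1],
  [[0,0,0],[0,0,0],-1],
  [[0,0,0],[0,0,0],-1],
])

```text
clock: 20.4
tool_pos: [535.5, -203.7, 91.1]
eef_rot: [3.008, -0.907, 0.001]
wrist_force: [0.1, -0.5, -1.1]
opening: 0.154
```

Run:
```python
from h import *
go([534.7,-201.8,33.2],-33.54)
o=status.get_obs();w=get_image('wrist');w2=wristRT(w,o)
cv2.imwrite('pics/w13.png',cv2.resize(w['color'][150:270,240:400,::-1],None,fx=5,fy=5,interpolation=cv2.INTER_CUBIC))
```

```text
pos [ 535.5 -203.7   91.1] yaw -33.55 F [ 0.1 -0.5 -1.1] op 0.154 t 20.4
total shift units [-0.007  -0.0043  0.2314]
turn units [-0.0001 -0.0003 -0.0001] deg [-0.01 -0.03 -0.01]
```

View pics/w13.png

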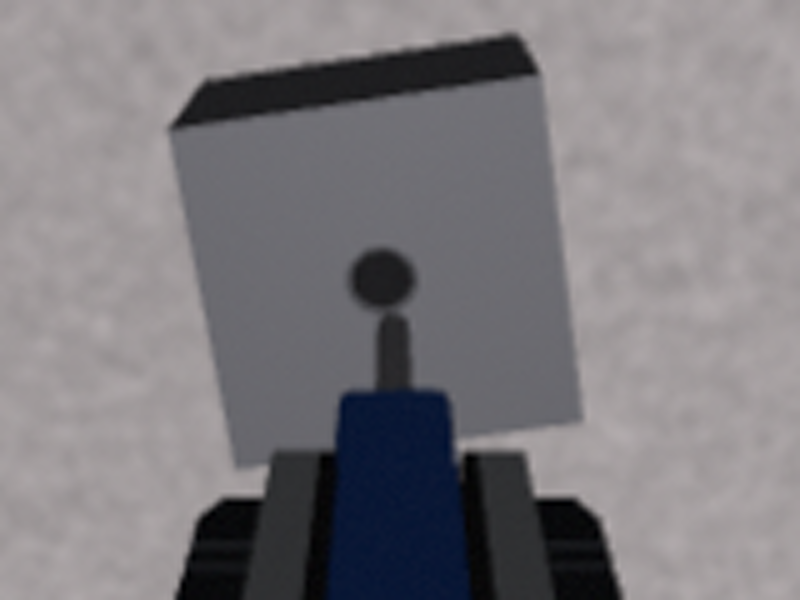

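Call:
move_arm([
  [[-0.007,-0.0043,0.0],[0,0,0],-1],
  [[0,0,0.02],[0,0,0],-1],
  [[0,0,0.02],[0,0,0],-1],
  [[0,0,0],[0,0,0],-1],
  [[0,0,0],[0,0,0],-1],
])

```text
clock: 20.87
tool_pos: [533.9, -201.5, 80.0]
eef_rot: [-3.008, 0.907, 0.002]
wrist_force: [-0.4, -1.0, -1.3]
opening: 0.156
```

Run:
```python
from h import *
go([534.7,-201.8,33.2],-33.54)
```

```text
pos [ 533.9 -201.5   80. ] yaw -33.55 F [-0.4 -1.  -1.3] op 0.156 t 20.87
total shift units [ 0.0036 -0.0008  0.1873]
turn units [ 0.0002  0.0008 -0.0001] deg [ 0.02  0.07 -0.01]
```

Within 1 mm. Inserting in moderate steps.

Call:
move_arm([
  [[0.002,0,0.02],[0,0,0],-1],
  [[0,0,0.03],[0,0,0],-1],
  [[0,0,0.03],[0,0,0],-1],
  [[0,0,0.02],[0,0,0],-1],
  [[0,0,0],[0,0,0],-1],
])

```text
clock: 21.28
tool_pos: [533.6, -201.5, 54.0]
eef_rot: [-3.008, 0.907, 0.004]
wrist_force: [-0.7, -0.1, -0.8]
opening: 0.152
```

Run:
```python
from h import *
go([534.7,-201.8,33.2],-33.54)
```

```text
pos [ 533.6 -201.5   54. ] yaw -33.55 F [-0.7 -0.1 -0.8] op 0.152 t 21.28
total shift units [ 0.0045 -0.0015  0.0831]
turn units [ 0.0004  0.0017 -0.0001] deg [ 0.03  0.15 -0.01]
```

Call:
move_arm([
  [[0.003,-0.001,0.025],[0,0,0],-1],
  [[0,0,0.025],[0,0,0],-1],
  [[0,0,0.02],[0,0,0],-1],
  [[0,0,0.006],[0,0,0],-1],
  [[0,0,0],[0,0,0],-1],
])

```text
clock: 21.7
tool_pos: [535.1, -202.0, 36.0]
eef_rot: [-3.008, 0.907, 0.002]
wrist_force: [0.0, 0.9, -1.0]
opening: 0.159
```

Run:
```python
from h import *
go([534.7,-201.8,33.2],-33.54)
```

```text
pos [ 535.1 -202.    36. ] yaw -33.55 F [ 0.   0.9 -1. ] op 0.159 t 21.7
total shift units [-0.0018  0.0004  0.0114]
turn units [ 0.0001  0.0007 -0.0001] deg [ 0.01  0.07 -0.01]
```

Call:
move_arm([
  [[0,0,0.008],[0,0,0],-1],
  [[0,0,0.006],[0,0,0],-1],
  [[0,0,0],[0,0,0],-1],
  [[0,0,0],[0,0,0],-1],
  [[0,0,0],[0,0,0],-1],
])

```text
clock: 22.12
tool_pos: [535.7, -202.2, 33.4]
eef_rot: [3.008, -0.907, 0.0]
wrist_force: [0.0, -0.3, 0.3]
opening: 0.156
```

Run:
```python
from h import *
go([534.7,-201.8,33.2],-33.54)
a=get_image('side');cv2.imwrite('pics/s14.png',cv2.resize(a['color'][140:240,260:420,::-1],None,fx=5,fy=5,interpolation=cv2.INTER_CUBIC))
```

```text
pos [ 535.7 -202.2   33.4] yaw -33.55 F [ 0.  -0.3  0.3] op 0.156 t 22.12
total shift units [-0.0043  0.0008  0.0007]
turn units [-0.     -0.0001 -0.0001] deg [-0.   -0.01 -0.01]
```

View pics/s14.png

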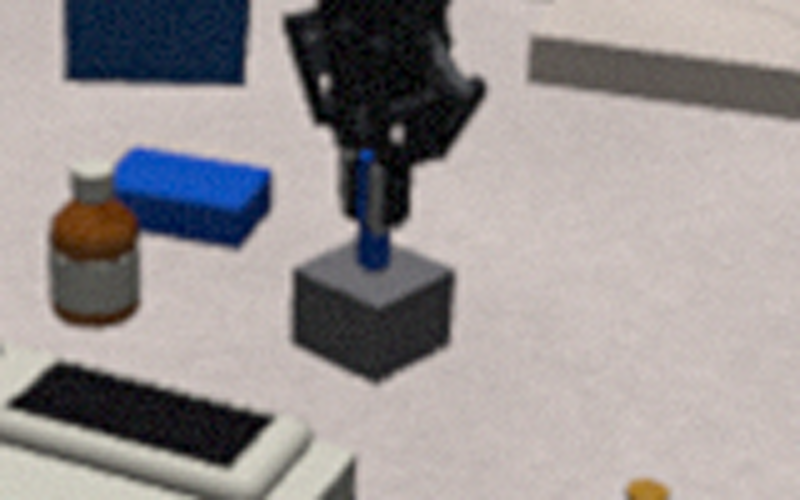

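The pin is home (handle underside on the block at (372,267)). I open, then rise.

Call:
move_arm([
  [[-0.001,0,0.002],[0,0,0],-1],
  [[0,0,0],[0,0,0],-0.5],
  [[0,0,0],[0,0,0],-0.2],
  [[0,0,0],[0,0,0],0.2],
  [[0,0,0],[0,0,0],0.2],
])

```text
clock: 22.58
tool_pos: [535.4, -202.0, 32.7]
eef_rot: [-3.008, 0.907, 0.0]
wrist_force: [-0.3, -0.9, -0.6]
opening: 0.599
```

Call:
move_arm([
  [[0,0,0],[0,0,0],0.2],
  [[0,0,0],[0,0,0],0.2],
  [[0,0,-0.05],[0,0,0],0.2],
  [[0,0,-0.09],[0,0,0],0.2],
  [[0,0,-0.1],[0,0,0],0.2],
])

```text
clock: 23.0
tool_pos: [534.1, -201.5, 92.1]
eef_rot: [-3.008, 0.907, 0.005]
wrist_force: [0.5, 0.0, -0.5]
opening: 0.6
```

Call:
move_arm([
  [[0,0,-0.12],[0,0,0],0.2],
  [[0,0,-0.12],[0,0,0],0.2],
  [[0,0,-0.12],[0,0,0],0.2],
  [[0,0,0],[0,0,0],0.2],
  [[0,0,0],[0,0,0],0.2],
])

```text
clock: 23.42
tool_pos: [537.0, -202.6, 184.8]
eef_rot: [3.008, -0.907, 0.007]
wrist_force: [0.5, 0.2, -0.7]
opening: 0.599
```

Run:
```python
from h import *
go([534.7,-201.8,180],-33.54)
a=get_image('side');w=get_image('wrist');b=get_image('top')
save(a,'s15');save(w,'w15');save(b,'t15')
cv2.imwrite('pics/s15c.png',cv2.resize(a['color'][140:240,260:420,::-1],None,fx=5,fy=5,interpolation=cv2.INTER_CUBIC))
```

```text
pos [ 537.  -202.6  184.8] yaw -33.55 F [ 0.5  0.2 -0.7] op 0.599 t 23.42
total shift units [-0.0095  0.0023  0.0192]
turn units [-0.0006 -0.0027 -0.0001] deg [-0.05 -0.24 -0.01]
```

View pics/s15c.png

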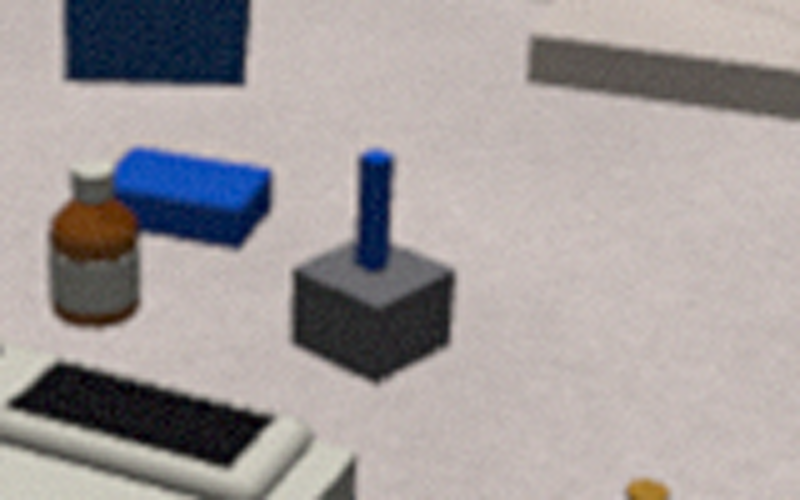

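View pics/s15.png

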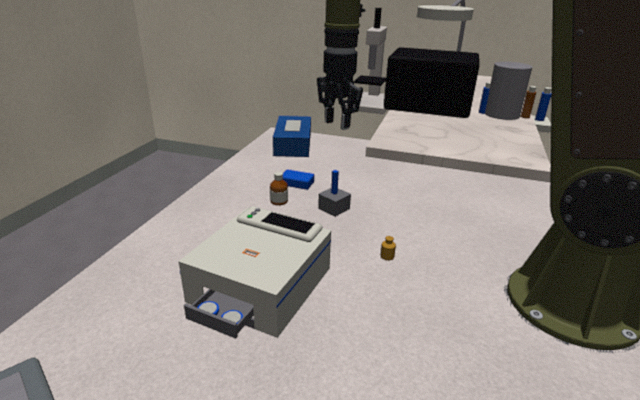

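View pics/w15.png

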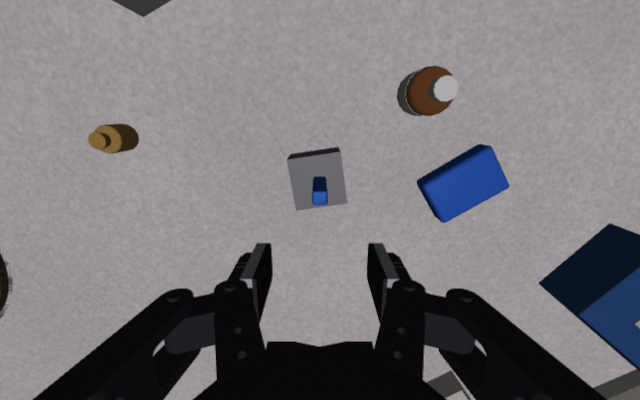

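The pin stands home and upright (side crop (375,210)), the tray is out (side (222,310)), and the bottle, case and weight are unmoved at (279,190), (298,179) and (388,249). The gripper is open and well clear, so I'm handing in.

```bash
python3 -c "
from h import *
print(workorder.job_done())"
```

```text
the job is handed in; nothing more can be done
None
```

The tray is fully out and the pin is back in its stand. I handed the job in at about 23.6 s of the 64 s.

**Pressing the latch:**
- Just right of the slot's middle, at about +0.8 mm along the analyser's y, I met the web. It gave about 3 N per mm, and I stopped at 4.9 N.
- At about -3.6 mm I found the gap, then felt the pad about 22 mm below the mouth.
- I pressed it to about 28.5 mm. The highest force I read between pin and analyser was about 8.3 N.
- I held the press for about 2.5 s, until two side pictures 0.9 s apart showed no more movement. The tray's front sat about where a 50 mm extension should put it.

**Last checks:** The side and wrist pictures show the pin upright and seated on its stand. The bottle, weight and case look to be where they started. The gripper is open and well clear.

**What went wrong or disagreed:** My first grasp missed. The pictures put the closed finger ends about 37 mm behind the reported TCP, although the interface text says the TCP is at their very end. The fingers closed on top of the handle and pressed it down with about 6 N. The pin leaned briefly, then stood upright again once I backed off. I allowed for the 37 mm on the second grasp, and it held.

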